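# Hold the kettle lid on its balance point

### The arm

A 7-joint arm with a two-finger parallel gripper is mounted at the origin on the work surface. World frame = base frame: x ahead of the robot, y to its left, z up, the work surface at z = 0. Lengths are in m, angles in rad, forces in N, time in s.
With the tool pointing down it reaches from about 0.4 to 0.85 m from the base axis. Payload 4.5 kg.
Tool frame: the origin (TCP) lies midway between the tips of the shut fingers; the grasp point (between the pads) lies bot.pinch_z behind it (bot.pinch_z is the distance from the TCP to the grasp point, in m); z points along the fingers, y is the line along which they close (so a half turn about z gives the same grasp; the last joint's range is limited). The gripper opens to 88 mm and grips with 3 to 60 N. Pads are 18 mm wide; open, the fingers measure 123 mm over their backs; the gripper's body (75 mm by 187 mm) begins 45 mm behind the grasp point.
Start: joints at [-1.134, 0.689, -0.195, 1.565, 0.157, 0.902, -0.215], TCP at [0.245, 0.575, 0.239] pointing down, gripper open.
Joint ranges: [-3.01, 3.01], [-0.46, 2.08], [-1.47, 1.51], [0.13, 2.56], [-1, 4.14], [0.04, 2.09], [-2.66, 2.66]. Speed limits (rad/s): [2.57, 2.57, 3.14, 3.14, 3.14, 3.14, 3.14].

### API

Orientations are given as a rotation vector (axis times angle).
In Python, from station import bot, cams gives the robot as it stands. The module is installed in compiled form; this text tells all that it offers.
- The arm moves only by the tool play_rows, never from a script. Its argument "increments" is a list of rows, each a list of 7 numbers: the shift along the tool's x, y, z in cm, then the turn, a rotation vector about the tool's x, y, z in rad, then the closure, from 0 (fully open) to 1 (shut). In form: [[dx, dy, dz, rx, ry, rz, fingers], ...]. A call has 1 to 12 rows; each row is the pose to reach, as a shift and turn from the pose commanded when the call began, along the tool's axes at that moment; what a row does not reach only later rows make up. A row lasts 1/12 s, in which the tool goes at most 41.7 mm and 7.16 degrees, less where a joint would pass 70% of its speed; a pose out of reach is approached as far as the arm can. A call with a gripper value outside its range is refused whole. The fingers move at their own pace and stop on an object; the grip force is fixed at half the most. Time passes only in rows, so rows that repeat a pose let the fingers close. It gives the time, the measured TCP pose, the force, the opening and the grip force at its end, in the units of the state.
- bot.observe(): the state, without advancing time (a new reading comes with each control period).
- cams.camera(name): name is "side" or "top"; returns a dict with "img" (420x560x3 uint8, red, green, blue), "intrinsics" (3x3 intrinsics, pixels), "rvec" (rotation vector, rad) and "tvec" (3), from world to camera coordinates, as OpenCV has them. Camera axes: x right, y down, z forward; pixel columns grow to the right and rows downward; lengths in m; the calibration is good to about 2 mm. A picture is of the moment at which its call begins. There is no depth.
- bot.job_done(): hands the job in; it is judged then, once.
The state is a dict: "clock": time; "joint_positions": joint angles; "dq": joint speeds; "joint_torque": joint torques, N m; "eef_pos": TCP position; "tcp_rot": TCP orientation; "ft_force": force on the tool from outside, world axes, zero at the start; "torque": the same for the moment, N m; "opening": finger opening in m; "finger_force": force on a finger pad.
Only numpy, scipy, OpenCV 4.12 (cv2) and the standard library are available. Lean on these libraries where they do the work, as an engineer would, in place of code of your own. Each camera call takes 0.05 s, during which the arm holds its last target. There are 200 camera calls.

### The job

The mixing kettle has to be looked into, but its lid has no stay. Flip the red-ball cam lever fully over, away from the kettle, to draw the bolt off the lid; then take the lid by its red bar, swing it slowly up to its balance point, where it stands upright on its hinge, and finish holding it there with the bar gripped: do not let go, and let it fall neither shut nor over the back. Leave the beaker, the jar and the spatula where they are.

Things in the scene. Friction and masses are not known exactly. Their poses are not given: they have to be found in the camera images.
- kettle: Stainless kettle, 120 mm across, on a fixed blue foot plate. Origin on its axis at bench level; z up, x from the kettle to the lid's hinge (away from the bar), y to the cam lever. Plate 200 x 150 x 22 mm, wider to y 175 under the lever; rim z 110. Lever post (x -21 to 21) at y 118 to 152, up to z 124; bolt guide y 92 to 108, up to z 132 mm.
- lid: The steel lid with its red bar, one rigid part. Origin on its hinge axis, midway (same point as lid_hinge); y along the axis; x from the bar to the hinge in the lid's plane; z out of the lid's top face: up when shut, along the kettle's +x when upright.
- lid_hinge (a point): Middle of the lid's hinge axis, at x = +74 mm, z = 115 mm in the kettle's frame. The axis is level and runs along the kettle's y.
- lid_angle (a joint): Steel lid's angle, rad: 0 shut, level; grows as the bar swings up and over towards the kettle's +x; 1.571 upright, its balance point (its weight lies in one plane with the hinge axis); stop at 3.0. Nearly frictionless: left alone it falls shut or over the back, even from upright. Disc 126 mm across, 6 thick; with bar 0.3 to 0.5 kg, 1 to 2 N to lift at the bar. Cannot open under the bolt.
- bar (a point): Middle of the cross bar of the lid's red U handle (12 mm round bar, in the lid's plane), 182 mm from the hinge axis and parallel to it; axes as the lid's. 72 mm clear between its legs, 33 mm clear to the lid's edge. Shut: z 115, kettle x -108 mm; grasp from above, closing along kettle x. Upright: z 297, above the hinge. It turns in the fingers: a gripper may point down throughout.
- lever (a joint): Cam lever's angle, rad: 0 locked, leaning 0.45 rad from vertical towards the kettle; grows as the ball swings up and over away from the kettle (kettle's +y); 1.2 the stop, fully over, leaning 0.75 rad away. It draws a brass bolt off a tab on the lid's side, clear from 0.9. Takes about 1.5 N at the ball, stays where left. May start up to 0.2.
- lever_ball (a point): Centre of the lever's red ball, 28 mm across, 72 mm from the lever's axis, which lies along the kettle's x at y 135, z 108 mm in the kettle's frame. The ball moves in the plane x = 0, from y 104, z 173 (locked) over the top at z 180 to y 184, z 161 mm. Push it over with closed fingers from the kettle's side, or pinch it.
- beaker: Bystander: empty glass beaker, 72 mm across, 95 mm high, behind the kettle on the hinge's side; origin under its centre.
- jar: Bystander: amber jar, 56 mm across, 85 mm high, on the side of the kettle away from the lever; origin under its centre.
- spatula: Bystander: spatula lying flat beyond the lever, 190 mm long; origin under its middle, x along it.

How it is judged:
By the outcome, as a careful person would: the job done as asked, in the order asked, and still so for the second after the job is handed in, while the arm keeps its last pose, push and grip.
It also fails if it takes over 56 s, if anything falls off the work surface, if the arm or the gripper's body presses on something with over 40 N, if the wrist force passes 120 N, or if a joint passes its speed limit or range.

## Working session

There is one attempt and no reset: what is moved stays moved. The work goes in short steps, Python scripts to look and compute and a tool call to move; the robot and the scene stay as the last step left them, time stands still between calls to the robot, and variables do not carry over. Pictures are saved under pics/ and viewed, at most 10 in all, crops included, and the job is handed in when it is done.

Besides the shell and the picture viewer there is one more tool, called after ">>>" as name([rows], argument=value, ...), one row to a line, values as JSON. play_rows: Moves the arm, as the interface text tells. Its arguments: {"type":"object","properties":{"increments":{"type":"array","items":{"type":"array","items":{"type":"number"}}}},"required":["increments"]}

```bash
mkdir -p pics
python3 - <<'E'
from station import bot,cams
import cv2,numpy as np
s=bot.observe();print(s['clock'],s['eef_pos'],s['tcp_rot'],s['opening'],bot.pinch_z)
ims=[]
for n in('side','top'):
    c=cams.camera(n);cv2.imwrite(f'pics/{n}0.png',c['img'][:,:,::-1]);np.savez(f'{n}0.npz',**c)
    R=cv2.Rodrigues(c['rvec'])[0];print(n,(-R.T@c['tvec'].ravel()).round(3),R[2].round(2))
E
```

```text
0.0 [0.24477417 0.57436501 0.23791637] [-6.28201126e-01 -3.07791400e+00  2.89204136e-03] 0.08801250467444496 0.0187
side [0.335 0.485 0.74 ] [ 0.38 -0.54 -0.75]
top [0.506 0.05  0.943] [ 0.14 -0.01 -0.99]
```

View pics/side0.png

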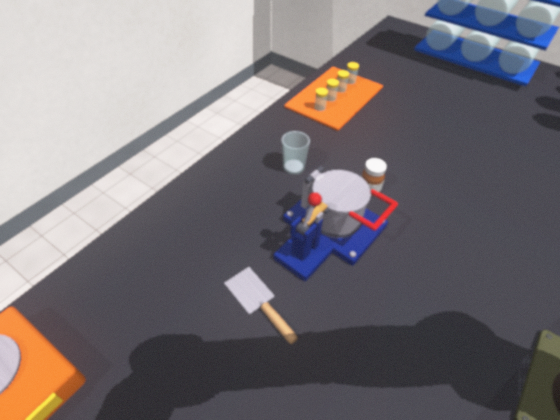

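View pics/top0.png

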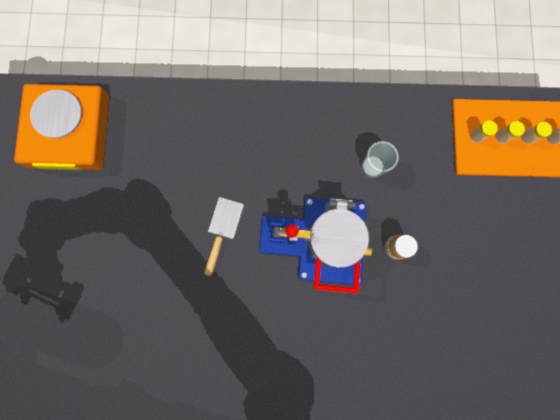

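Side view: ball near (315,199), red bar about (375,210). Top view: ball (292,231), lid disc centre (340,238), bar along row ~290 (cols 317–360), hinge (342,204). Kettle x is about world +x, with the lever on the +y side.

```bash
cat > h.py <<'E'
import cv2,numpy as np
def cam(c):
    R=cv2.Rodrigues(np.array(c['rvec']))[0];return R,-R.T@np.array(c['tvec']).ravel(),np.array(c['intrinsics'])
def ray(c,p):
    R,o,K=cam(c);d=R.T@np.linalg.solve(K,[p[0],p[1],1.]);return o,d/np.linalg.norm(d)
def onz(c,p,z):
    o,d=ray(c,p);return o+d*(z-o[2])/d[2]
def tri(c1,p1,c2,p2):
    (a,u),(b,v)=ray(c1,p1),ray(c2,p2)
    t=np.linalg.lstsq(np.c_[u,-v],b-a,rcond=None)[0];P,Q=a+t[0]*u,b+t[1]*v
    return (P+Q)/2,np.linalg.norm(P-Q)
def redmask(im):
    h=cv2.cvtColor(im,cv2.COLOR_RGB2HSV);return (((h[...,0]<6)|(h[...,0]>173))&(h[...,1]>170)&(h[...,2]>90)).astype(np.uint8)
def blobs(im,mn=15):
    n,l,s,c=cv2.connectedComponentsWithStats(redmask(im));return [(s[i],c[i],l==i) for i in range(1,n) if s[i][4]>=mn]
E
python3 - <<'E'
from h import *
T=dict(np.load('top0.npz'));S=dict(np.load('side0.npz'))
for n,c in(('T',T),('S',S)):
    for s,ce,m in blobs(c['img']): print(n,s,ce.round(1))
bt=min(blobs(T['img']),key=lambda b:abs(b[1]-[292,231]).sum());bs=min(blobs(S['img']),key=lambda b:abs(b[1]-[315,199]).sum())
print('ball',tri(T,bt[1],S,bs[1]))
br=min(blobs(T['img']),key=lambda b:abs(b[1]-[338,285]).sum())[2]
ys,xs=np.nonzero(br)
P=np.array([onz(T,(x,y),.115) for x,y in zip(xs,ys)])[:,:2]
print('bar min/max',P.min(0),P.max(0),cv2.minAreaRect((P*1000).astype(np.float32)))
im=T['img'];g=cv2.cvtColor(im,cv2.COLOR_RGB2HSV);m=((g[...,1]<50)&(g[...,2]>120)).astype(np.uint8);m[:, :308]=0;m[:,375:]=0;m[:208]=0;m[275:]=0
m=cv2.morphologyEx(m,cv2.MORPH_OPEN,np.ones((9,9),np.uint8))
k=max(cv2.findContours(m,0,2)[0],key=cv2.contourArea)
Q=np.array([onz(T,p[0],.118)[:2]*1000 for p in k],np.float32)
print('lid',cv2.fitEllipse(Q),cv2.minEnclosingCircle(Q))
h=((g[...,0]>105)&(g[...,0]<130)&(g[...,1]>150)&(g[...,2]>60)).astype(np.uint8)
k=max(cv2.findContours(h,0,2)[0],key=cv2.contourArea);print('plate',cv2.minAreaRect(np.array([onz(T,p[0],.022)[:2]*1000 for p in k],np.float32)))
E
```

```text
T [286 225  13  12 122] [291.5 230.5]
T [314 259  46  34 477] [336.5 281. ]
S [350 191  47  38 359] [378.1 211.6]
S [309 194  11  11  95] [314.4 198.7]
ball (array([0.57418162, 0.01728252, 0.17244998]), np.float64(0.0009945064732713158))
bar min/max [ 0.45155422 -0.13099771] [ 0.5197202  -0.03467833] ((485.2204895019531, -82.69953918457031), (94.58165740966797, 64.82594299316406), 86.9006118774414)
lid ((567.2623901367188, -87.89969635009766), (123.99124908447266, 125.7081527709961), 47.1578369140625) ((568.4766845703125, -87.53288269042969), 64.76898193359375)
plate ((580.4963989257812, 14.068260192871094), (147.9580078125, 201.70199584960938), 79.46503448486328)
```

```bash
cat >> h.py <<'E'
from scipy.spatial.transform import Rotation as Ro
PSI=np.radians(-3.4); KC=np.array([.567,-.088])
def k2w(x,y,z): return np.array([KC[0]+x*np.cos(PSI)-y*np.sin(PSI),KC[1]+x*np.sin(PSI)+y*np.cos(PSI),z])
def w2k(p):
    d=np.array(p[:2])-KC;return np.array([d@[np.cos(PSI),np.sin(PSI)],d@[-np.sin(PSI),np.cos(PSI)],p[2]])
def down(a): # tool y at yaw a, z down
    y=np.array([np.cos(a),np.sin(a),0]);z=np.array([0,0,-1.]);return np.c_[np.cross(y,z),y,z]
def inc(s,pw,R1=None):
    R0=Ro.from_rotvec(s['tcp_rot']).as_matrix();R1=R0 if R1 is None else R1
    return np.r_[R0.T@(pw-s['eef_pos'])*100,Ro.from_matrix(R0.T@R1).as_rotvec()].round(3)
E
python3 - <<'E'
from h import *
from station import bot
s=bot.observe();print(inc(s,k2w(0,.06,.235),down(PSI)),k2w(0,.06,.235))
E
```

```text
[-5.3582e+01 -4.2670e+01  3.7700e-01 -1.0000e-03  1.0000e-03  1.2270e+00] [ 0.57055838 -0.02810561  0.235     ]
```

>>> play_rows([
  [-53.6,-42.7,0.4,0,0,1.227,1],
  [-53.6,-42.7,0.4,0,0,1.227,1],
  [-53.6,-42.7,0.4,0,0,1.227,1],
  [-53.6,-42.7,0.4,0,0,1.227,1],
  [-53.6,-42.7,0.4,0,0,1.227,1],
  [-53.6,-42.7,0.4,0,0,1.227,1],
  [-53.6,-42.7,0.4,0,0,1.227,1],
  [-53.6,-42.7,0.4,0,0,1.227,1],
  [-53.6,-42.7,0.4,0,0,1.227,1],
  [-53.6,-42.7,0.4,0,0,1.227,1],
  [-53.6,-42.7,0.4,0,0,1.227,1],
  [-53.6,-42.7,0.4,0,0,1.227,1],
])

```text
clock: 1.1
eef_pos: [0.483, 0.1333, 0.2356]
tcp_rot: [-2.286, -2.155, 0.001]
ft_force: [0.4, 0.6, -0.4]
opening: 0.01
finger_force: 0.0
```

Run:
```python
from h import *
from station import bot
s=bot.observe();print(s['clock'],s['eef_pos'],s['joint_positions'],s['opening'],inc(s,k2w(0,.06,.235),down(PSI)))
```

```text
1.1 [0.48297436 0.1333107  0.23562456] [-0.42321014  0.53460305  0.09636936  1.94555216 -0.07936676  0.66554525
 -0.33658246] 0.009967466871745692 [-15.598   9.693   0.062  -0.      0.      0.   ]
```

>>> play_rows([
  [-4,2.4,0,0,0,0,1],
  [-8,5,0,0,0,0,1],
  [-12,7.4,0,0,0,0,1],
  [-15.6,9.7,0,0,0,0,1],
  [-15.6,9.7,0,0,0,0,1],
  [-15.6,9.7,0,0,0,0,1],
  [-15.6,9.7,0,0,0,0,1],
])

```text
clock: 1.68
eef_pos: [0.57, -0.0272, 0.2352]
tcp_rot: [-2.288, -2.152, 0.001]
ft_force: [-0.6, 0.3, -0.3]
opening: 0.0005
finger_force: 0.0
```

Run:
```python
from h import *
from station import bot,cams
s=bot.observe();print(s['clock'],s['eef_pos'],w2k(s['eef_pos']),s['opening'],inc(s,k2w(0,.06,.155),down(PSI)),inc(s,k2w(0,.163,.155),down(PSI)))
a=[cams.camera(n)['img'][100:380,180:460] for n in('side','top')]
cv2.imwrite('pics/a.png',cv2.resize(np.hstack(a),(800,400))[:,:,::-1])
```

```text
1.6833 [ 0.5700025  -0.02722412  0.23524441] [-0.00060718  0.06084697  0.23524441] 0.0004608850112584001 [-8.600e-02  7.000e-02  8.024e+00 -1.000e-03 -0.000e+00 -2.000e-03] [ 1.0214e+01  4.9000e-02  8.0260e+00 -1.0000e-03 -0.0000e+00 -2.0000e-03]
```

View pics/a.png

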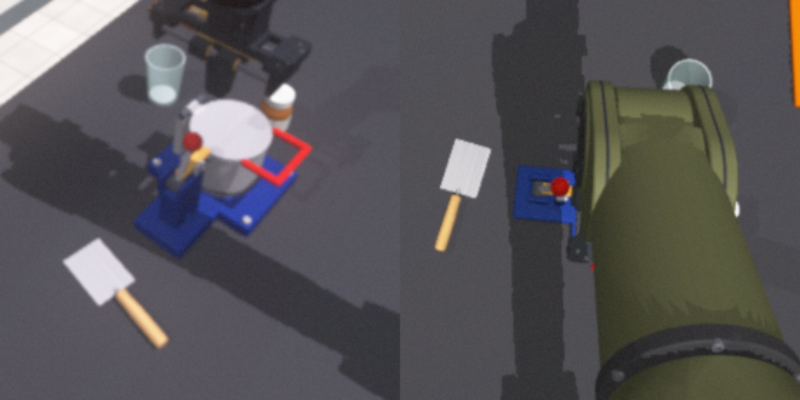

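The closed gripper hovers over the lid, with the ball (crop ~(192,140) side, (560,185) top) just on its lever side, as planned. Descend, then push.

>>> play_rows([
  [0,0,3,0,0,0,1],
  [0,0,6,0,0,0,1],
  [0,0,7.5,0,0,0,1],
  [0,0,8,0,0,0,1],
  [0,0,8,0,0,0,1],
  [0.8,0,8,0,0,0,1],
  [1.6,0,8,0,0,0,1],
  [2.4,0,8,0,0,0,1],
  [3.2,0,8,0,0,0,1],
])

```text
clock: 2.53
eef_pos: [0.5731, 0.006, 0.1571]
tcp_rot: [2.284, 2.153, 0.002]
ft_force: [-0.2, -2.9, 1.8]
opening: 0.0003
finger_force: 1.4
```

>>> play_rows([
  [0.7,0,0,0,0,0,1],
  [1.4,0,0,0,0,0,1],
  [2.1,0,0,0,0,0,1],
  [2.8,0,0,0,0,0,1],
  [3.5,0,0,0,0,0,1],
  [4.2,0,0,0,0,0,1],
  [4.9,0,0,0,0,0,1],
  [5.6,0,0,0,0,0,1],
  [6.1,0,0,0,0,0,1],
  [6.5,0,0,0,0,0,1],
  [6.8,0,0,0,0,0,1],
  [6.8,0,0,0,0,0,1],
])

```text
clock: 3.53
eef_pos: [0.5756, 0.0722, 0.1555]
tcp_rot: [2.286, 2.154, -0.004]
ft_force: [-0.5, -4.4, -3.2]
opening: 0.0001
finger_force: 2.1
```

Run:
```python
from h import *
from station import bot,cams
s=bot.observe();print(s['clock'],w2k(s['eef_pos']),s['ft_force'])
C={n:cams.camera(n) for n in('side','top')}
for n,c in C.items(): print(n,[(b[0],b[1].round(1)) for b in blobs(c['img'])])
cv2.imwrite('pics/b.png',cv2.resize(np.hstack([c['img'][100:380,180:460] for c in C.values()]),(800,400))[:,:,::-1])
for k,p in(('locked',k2w(0,.104,.173)),('open',k2w(0,.184,.161))): print(k,[cv2.projectPoints(p[None],c['rvec'],c['tvec'],c['intrinsics'],None)[0].ravel().round(1) for c in C.values()])
```

```text
3.5333 [-0.00087229  0.1604581   0.15545326] [-0.53135548 -4.39228663 -3.20640285]
side [(array([349, 191,  48,  38, 361], dtype=int32), array([377.9, 211.5])), (array([283, 220,  13,  14, 141], dtype=int32), array([288.9, 226.7]))]
top [(array([314, 259,  46,  34, 476], dtype=int32), array([336.5, 281.1]))]
locked [array([315. , 198.3]), array([292.3, 231.2])]
open [array([289. , 226.7]), array([253.1, 228.5])]
```

View pics/b.png

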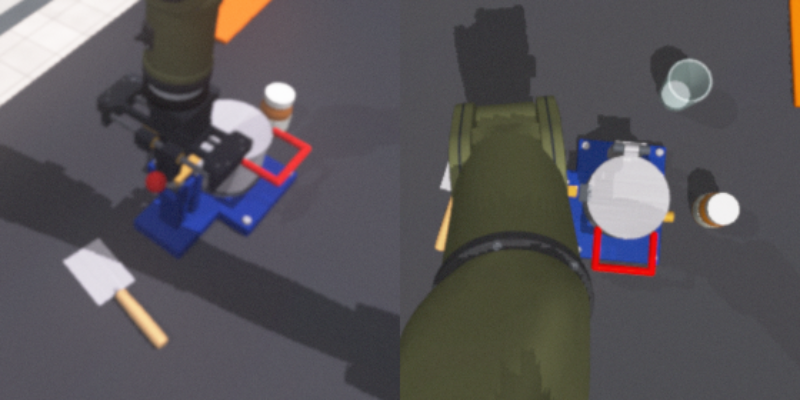

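The ball is at side pixel (289,227), matching the prediction for fully open. Press a little to confirm the stop, then back off.

>>> play_rows([
  [0.3,0,0,0,0,0,1],
  [0.6,0,0,0,0,0,1],
  [0.6,0,0,0,0,0,1],
  [0.6,0,0,0,0,0,1],
])

```text
clock: 3.97
eef_pos: [0.5756, 0.0727, 0.1554]
tcp_rot: [2.289, 2.146, -0.011]
ft_force: [-0.4, -14.2, -2.2]
opening: 0.0004
finger_force: 6.9
```

>>> play_rows([
  [-1,0,0,0,0,0,1],
  [-3,0,0,0,0,0,1],
  [-4,0,-2,0,0,0,1],
  [-4,0,-5,0,0,0,0.66],
  [-4,0,-8,0,0,0,0.66],
  [-4,0,-8,0,0,0,0.66],
  [-4,0,-8,0,0,0,0.66],
])

```text
clock: 4.55
eef_pos: [0.5758, 0.0412, 0.2379]
tcp_rot: [2.284, 2.155, 0.009]
ft_force: [0.2, 0.0, -0.0]
opening: 0.0248
finger_force: 0.0
```

Run:
```python
from h import *
from station import bot,cams
s=bot.observe();print(s['clock'],w2k(s['eef_pos']),s['ft_force'],s['opening'])
T=dict(np.load('top0.npz'));m=max(blobs(T['img']),key=lambda b:b[0][4])[2]
E=[]
for x in range(320,357):
    ys=np.nonzero(m[:,x])[0];ys=ys[ys>278];E.append(np.r_[onz(T,(x,ys.min()-.5),.115)[:2],onz(T,(x,ys.max()+.5),.115)[:2]])
E=np.array(E);C=(E[:,:2]+E[:,2:])/2;vx=np.polyfit(C[:,1],C[:,0],1);print('width',np.linalg.norm(E[:,:2]-E[:,2:],axis=1).mean(),'psi',np.degrees(np.arctan(-vx[0])),'bar x at y=-.0815',np.polyval(vx,-.0815),k2w(-.108,0,.115))
C=cams.camera('side');print([(b[0],b[1].round(1)) for b in blobs(C['img'])])
print(inc(s,k2w(-.108,0,.215),down(PSI)))
```

```text
4.55 [0.00109158 0.12948783 0.23792343] [ 0.22434734  0.02797347 -0.02339168] 0.024845912523405338
width 0.013307994989066771 psi -0.7513819665473479 bar x at y=-.0815 0.45962827564175235 [ 0.4591901  -0.08159491  0.115     ]
[(array([350, 191,  47,  38, 355], dtype=int32), array([378. , 211.7])), (array([283, 221,  12,  13, 118], dtype=int32), array([288.5, 226.8]))]
[-1.2939e+01 -1.0940e+01  2.1950e+00  5.0000e-03 -3.0000e-03  2.0000e-03]
```

Run:
```python
from h import *
T=dict(np.load('top0.npz'));im=T['img'].astype(float);w=np.clip(im[...,0]-im[...,1:3].max(2)-20,0,None)
def fit(P,ax):
    k=np.polyfit(P[:,ax],P[:,1-ax],1);r=P[:,1-ax]-np.polyval(k,P[:,ax]);return np.degrees(np.arctan(k[0])),k,r.std()*1e3
ys=np.arange(281,297);P=np.array([onz(T,(x,(w[281:297,x]*ys).sum()/w[281:297,x].sum()),.115)[:2] for x in range(322,354)]);a=fit(P,1);print('bar psi',-a[0],a[2])
for lo,hi in((310,326),(350,368)):
    xs=np.arange(lo,hi);P=np.array([onz(T,((w[y,lo:hi]*xs).sum()/w[y,lo:hi].sum(),y),.115)[:2] for y in range(268,281)]);a=fit(P,0);print('leg psi',a[0],a[2],P.mean(0))
h=cv2.cvtColor(T['img'],cv2.COLOR_RGB2HSV);b=((h[...,0]>105)&(h[...,0]<130)&(h[...,1]>150)&(h[...,2]>60))
P=np.array([onz(T,(np.nonzero(b[y,:300])[0].min()-.5,y),.022)[:2] for y in range(222,250)]);a=fit(P,0);print('plate left edge psi',a[0],a[2],P.mean(0))
P=np.array([onz(T,(x,np.nonzero(b[190:300,x])[0].max()+190.5),.022)[:2] for x in range(264,296)]);a=fit(P,1);print('foot front psi',-a[0],a[2])
P=np.array([onz(T,(x,np.nonzero(b[180:300,x])[0].min()+179.5),.022)[:2] for x in range(308,326)]);a=fit(P,1);print('back psi',-a[0],a[2])
```

```text
bar psi -3.754614777686943 0.2625917127615856
leg psi -3.57032868647407 0.08251414861850759 [ 0.48786628 -0.04099884]
leg psi -4.141421552905584 0.04587211444459134 [ 0.48970336 -0.12553423]
plate left edge psi -4.0114163567447605 0.6841322933028572 [0.57430526 0.08594881]
foot front psi -4.377957854401846 0.6886402803744275
back psi 12.337154870513553 6.014017850494265
```

```bash
sed -i 's/radians(-3.4)/radians(-3.9)/;s/-.088\])/-.0885])/' h.py
python3 - <<'E'
from h import *
from station import bot
s=bot.observe();print(inc(s,k2w(-.109,0,.20),down(PSI)))
E
```

```text
[-1.2869e+01 -1.0912e+01  3.5960e+00  2.0000e-03 -2.0000e-03  1.0000e-02]
```

>>> play_rows([
  [-2.6,-2.2,0,0,0,0,0.66],
  [-5.2,-4.4,0,0,0,0,0.66],
  [-7.8,-6.6,0,0,0,0,0.66],
  [-10.4,-8.8,0.5,0,0,0.01,0.66],
  [-12.9,-10.9,1.5,0,0,0.01,0.66],
  [-12.9,-10.9,3,0,0,0.01,0.66],
  [-12.9,-10.9,3.6,0,0,0.01,0.66],
  [-12.9,-10.9,3.6,0,0,0.01,0.66],
])

```text
clock: 5.27
eef_pos: [0.457, -0.0817, 0.1982]
tcp_rot: [-2.293, -2.142, 0.002]
ft_force: [1.0, 1.1, 0.2]
opening: 0.0298
finger_force: 0.0
```

Run:
```python
from h import *
from station import bot,cams
s=bot.observe();print(s['clock'],w2k(s['eef_pos']),s['opening'],inc(s,k2w(-.109,0,.098),down(PSI)))
c=cams.camera('side');cv2.imwrite('pics/c.png',cv2.resize(c['img'][100:300,260:460],(600,600),interpolation=2)[:,:,::-1])
```

```text
5.2667 [-0.11017527 -0.00073893  0.19815849] 0.029822230629796175 [ 6.1000e-02  1.5100e-01  1.0015e+01 -3.0000e-03 -1.0000e-03 -0.0000e+00]
```

View pics/c.png

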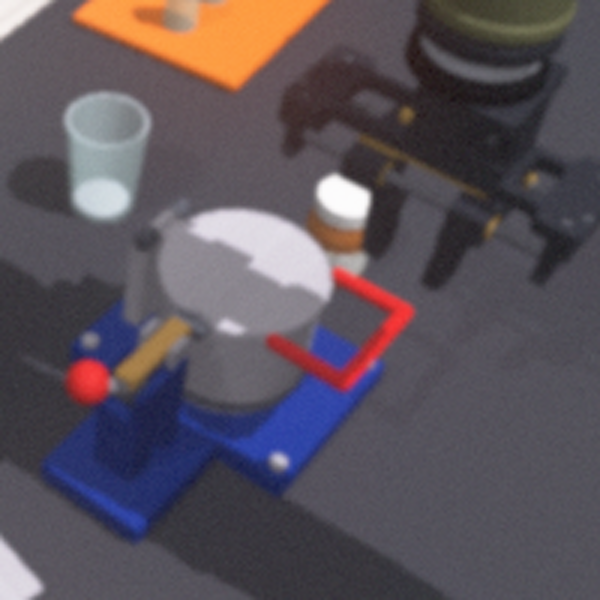

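The lever lies fully over (ball at crop ~(88,381)). The part-open fingers at (380,225)/(440,260) are above the red bar, whose cross bar runs (345,385)–(410,310). Descend.

>>> play_rows([
  [0.1,0.1,2,0,0,0,0.66],
  [0.1,0.1,4,0,0,0,0.66],
  [0.1,0.1,5.5,0,0,0,0.66],
  [0.1,0.1,6.5,0,0,0,0.66],
  [0.1,0.1,7.5,0,0,0,0.66],
  [0.1,0.1,8.5,0,0,0,0.66],
  [0.1,0.1,9.3,0,0,0,0.66],
  [0.1,0.1,10,0,0,0,0.66],
  [0.1,0.1,10,0,0,0,0.66],
  [0.1,0.1,10,0,0,0,0.66],
])

```text
clock: 6.15
eef_pos: [0.4591, -0.0814, 0.0997]
tcp_rot: [-2.296, -2.144, -0.0]
ft_force: [0.4, 0.2, -0.1]
opening: 0.0298
finger_force: 0.0
```

Run:
```python
from h import *
from station import bot
s=bot.observe();print(w2k(s['eef_pos']),s['opening'],s['ft_force'])
```

```text
[-0.10811797 -0.00026495  0.09967562] 0.029781575054734544 [ 0.4171725   0.17347463 -0.1052989 ]
```

>>> play_rows([
  [0,0,0.3,0,0,0,0.66],
  [0,0,0.3,0,0,0,0.8],
  [0,0,0.3,0,0,0,1],
  [0,0,0.3,0,0,0,1],
  [0,0,0.3,0,0,0,1],
  [0,0,0.3,0,0,0,1],
  [0,0,0.3,0,0,0,1],
  [0,0,0.3,0,0,0,1],
])

```text
clock: 6.82
eef_pos: [0.4586, -0.0819, 0.0969]
tcp_rot: [-2.297, -2.143, 0.0]
ft_force: [-1.1, -0.1, 3.2]
opening: 0.0103
finger_force: 29.0
```

Run:
```python
from h import *
from station import bot
s=bot.observe();k=w2k(s['eef_pos']);print(k,s['opening'],s['ft_force'],s['torque'])
# arc rows relative to grasp pose, tool x=kettle y, tool y=kettle x, tool z=down
for t in np.arange(0,96,3): 
    t=np.radians(t);print(round(np.degrees(t)),(18.2*(1-np.cos(t))).round(2),(-18.2*np.sin(t)).round(2),end='; ')
```

```text
[-0.10857187 -0.00075268  0.09691707] 0.010323737049141543 [-1.10889612 -0.12912853  3.18512969] [-0.05070964  0.28659953  0.01456638]
0 0.0 -0.0; 3 0.02 -0.95; 6 0.1 -1.9; 9 0.22 -2.85; 12 0.4 -3.78; 15 0.62 -4.71; 18 0.89 -5.62; 21 1.21 -6.52; 24 1.57 -7.4; 27 1.98 -8.26; 30 2.44 -9.1; 33 2.94 -9.91; 36 3.48 -10.7; 39 4.06 -11.45; 42 4.67 -12.18; 45 5.33 -12.87; 48 6.02 -13.53; 51 6.75 -14.14; 54 7.5 -14.72; 57 8.29 -15.26; 60 9.1 -15.76; 63 9.94 -16.22; 66 10.8 -16.63; 69 11.68 -16.99; 72 12.58 -17.31; 75 13.49 -17.58; 78 14.42 -17.8; 81 15.35 -17.98; 84 16.3 -18.1; 87 17.25 -18.18; 90 18.2 -18.2; 93 19.15 -18.18;
```

>>> play_rows([
  [0,0,-0.24,0,0,0,1],
  [0.0,0.01,-0.48,0,0,0,1],
  [0,0.01,-0.71,0,0,0,1],
  [0,0.02,-0.95,0,0,0,1],
  [0,0.04,-1.19,0,0,0,1],
  [0,0.06,-1.43,0,0,0,1],
  [0,0.08,-1.66,0,0,0,1],
  [0,0.1,-1.9,0,0,0,1],
  [0,0.13,-2.14,0,0,0,1],
  [0,0.16,-2.38,0,0,0,1],
  [0,0.19,-2.61,0,0,0,1],
  [0,0.22,-2.85,0,0,0,1],
])

```text
clock: 7.82
eef_pos: [0.4608, -0.0821, 0.1255]
tcp_rot: [-2.297, -2.143, 0.0]
ft_force: [-1.4, -0.5, -2.1]
opening: 0.0099
finger_force: 30.2
```

```bash
cat > arc.py <<'E'
from h import *
from station import bot,cams
s=bot.observe();k=w2k(s['eef_pos']);b=k+[0,0,.0187];d=b-[.074,0,.115]
print(s['clock'],k.round(4),'ang',np.degrees(np.arctan2(d[2],-d[0])).round(1),'r',np.hypot(d[0],d[2]).round(4),s['opening'].round(4),s['ft_force'].round(1),s['torque'].round(2))
E
python3 arc.py
python3 - <<'E'
import sys;sys.argv=['']
from h import *
from station import cams
c=cams.camera('side');cv2.imwrite('pics/d.png',cv2.resize(c['img'][100:300,260:460],(600,600),interpolation=2)[:,:,::-1])
for a in range(9,90,9):
    t=np.radians(np.linspace(a,a+9,13));t0=t[0];print(a,[[round(18.2*(np.cos(t0)-np.cos(u)),2),round(18.2*(np.sin(t0)-np.sin(u)),2)] for u in t[1:]])
E
```

```text
9 [[np.float64(0.04), np.float64(-0.24)], [np.float64(0.08), np.float64(-0.47)], [np.float64(0.13), np.float64(-0.7)], [np.float64(0.17), np.float64(-0.94)], [np.float64(0.22), np.float64(-1.17)], [np.float64(0.28), np.float64(-1.4)], [np.float64(0.34), np.float64(-1.63)], [np.float64(0.4), np.float64(-1.86)], [np.float64(0.46), np.float64(-2.09)], [np.float64(0.53), np.float64(-2.32)], [np.float64(0.59), np.float64(-2.55)], [np.float64(0.67), np.float64(-2.78)]]
18 [[np.float64(0.08), np.float64(-0.23)], [np.float64(0.15), np.float64(-0.45)], [np.float64(0.23), np.float64(-0.68)], [np.float64(0.32), np.float64(-0.9)], [np.float64(0.4), np.float64(-1.12)], [np.float64(0.49), np.float64(-1.34)], [np.float64(0.59), np.float64(-1.56)], [np.float64(0.68), np.float64(-1.78)], [np.float64(0.78), np.float64(-2.0)], [np.float64(0.88), np.float64(-2.21)], [np.float64(0.99), np.float64(-2.43)], [np.float64(1.09), np.float64(-2.64)]]
27 [[np.float64(0.11), np.float64(-0.21)], [np.float64(0.22), np.float64(-0.42)], [np.float64(0.34), np.float64(-0.63)], [np.float64(0.45), np.float64(-0.84)], [np
[... 2871 characters left out ...]
42), np.float64(-0.17)], [np.float64(1.66), np.float64(-0.19)], [np.float64(1.89), np.float64(-0.2)], [np.float64(2.13), np.float64(-0.21)], [np.float64(2.37), np.float64(-0.22)], [np.float64(2.61), np.float64(-0.22)], [np.float64(2.85), np.float64(-0.22)]]Traceback (most recent call last):
  File "arc.py", line 4, in <module>
    print(s['clock'],k.round(4),'ang',np.degrees(np.arctan2(d[2],-d[0])).round(1),'r',np.hypot(d[0],d[2]).round(4),s['opening'].round(4),s['ft_force'].round(1),s['torque'].round(2))
                                                                                                                   ^^^^^^^^^^^^^^^^^^
AttributeError: 'float' object has no attribute 'round'
```

View pics/d.png

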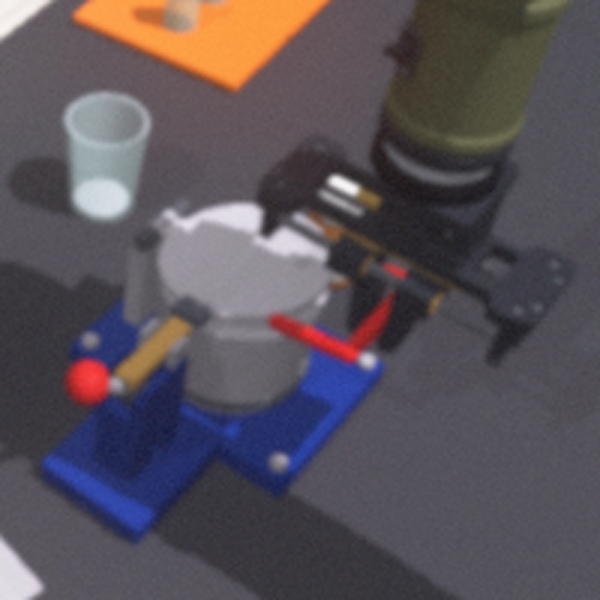

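The lid is rising with the bar: the gripped bar shows at (395,270) and its near leg at (320,338). Bystanders are untouched. Continue along the arc.

>>> play_rows([
  [0,0.04,-0.24,0,0,0,1],
  [0,0.08,-0.47,0,0,0,1],
  [0,0.13,-0.7,0,0,0,1],
  [0,0.17,-0.94,0,0,0,1],
  [0,0.22,-1.17,0,0,0,1],
  [0,0.28,-1.4,0,0,0,1],
  [0,0.34,-1.63,0,0,0,1],
  [0,0.4,-1.86,0,0,0,1],
  [0,0.46,-2.09,0,0,0,1],
  [0,0.53,-2.32,0,0,0,1],
  [0,0.59,-2.55,0,0,0,1],
  [0,0.67,-2.78,0,0,0,1],
])

```text
clock: 8.87
eef_pos: [0.4675, -0.0825, 0.1533]
tcp_rot: [-2.297, -2.143, 0.0]
ft_force: [-1.2, -1.3, -2.9]
opening: 0.01
finger_force: 30.3
```

```bash
sed -i "s/s\['opening'\].round(4)/round(s['opening'],4)/" arc.py; python3 arc.py
```

```text
8.8667 [-0.0997 -0.0008  0.1533] ang 18.2 r 0.1828 0.01 [-1.2 -1.3 -2.9] [-0.28  0.54  0.07]
```

Tracking well; forces are small.

>>> play_rows([
  [0,0.08,-0.23,0,0,0,1],
  [0,0.15,-0.45,0,0,0,1],
  [0,0.23,-0.68,0,0,0,1],
  [0,0.32,-0.9,0,0,0,1],
  [0,0.4,-1.12,0,0,0,1],
  [0,0.49,-1.34,0,0,0,1],
  [0,0.59,-1.56,0,0,0,1],
  [0,0.68,-1.78,0,0,0,1],
  [0,0.78,-2.0,0,0,0,1],
  [0,0.88,-2.21,0,0,0,1],
  [0,0.99,-2.43,0,0,0,1],
  [0,1.09,-2.64,0,0,0,1],
])

```text
clock: 9.87
eef_pos: [0.4787, -0.0833, 0.1797]
tcp_rot: [2.297, 2.143, 0.0]
ft_force: [-3.0, -1.2, -2.2]
opening: 0.0111
finger_force: 29.8
```

>>> play_rows([
  [0,0.11,-0.21,0,0,0,1],
  [0,0.22,-0.42,0,0,0,1],
  [0,0.34,-0.63,0,0,0,1],
  [0,0.45,-0.84,0,0,0,1],
  [0,0.58,-1.04,0,0,0,1],
  [0,0.7,-1.25,0,0,0,1],
  [0,0.82,-1.45,0,0,0,1],
  [0,0.95,-1.65,0,0,0,1],
  [0,1.08,-1.85,0,0,0,1],
  [0,1.22,-2.05,0,0,0,1],
  [0,1.35,-2.24,0,0,0,1],
  [0,1.49,-2.44,0,0,0,1],
])

```text
clock: 10.87
eef_pos: [0.4944, -0.0843, 0.2042]
tcp_rot: [2.296, 2.143, 0.002]
ft_force: [1.9, -1.8, -5.1]
opening: 0.0104
finger_force: 30.1
```

```bash
python3 arc.py
```

```text
10.8667 [-0.0727 -0.0008  0.2042] ang 36.3 r 0.1821 0.0104 [ 1.9 -1.8 -5.1] [-0.39  0.04 -0.01]
```

>>> play_rows([
  [0,0.14,-0.19,0,0,0,1],
  [0,0.29,-0.38,0,0,0,1],
  [0,0.43,-0.57,0,0,0,1],
  [0,0.58,-0.76,0,0,0,1],
  [0,0.73,-0.94,0,0,0,1],
  [0,0.88,-1.12,0,0,0,1],
  [0,1.04,-1.3,0,0,0,1],
  [0,1.2,-1.48,0,0,0,1],
  [0,1.36,-1.66,0,0,0,1],
  [0,1.52,-1.83,0,0,0,1],
  [0,1.69,-2.0,0,0,0,1],
  [0,1.85,-2.17,0,0,0,1],
])

```text
clock: 11.87
eef_pos: [0.514, -0.0857, 0.2256]
tcp_rot: [2.294, 2.142, 0.004]
ft_force: [6.9, -3.3, -11.4]
opening: 0.0101
finger_force: 30.6
```

>>> play_rows([
  [0,0.17,-0.17,0,0,0,1],
  [0,0.34,-0.33,0,0,0,1],
  [0,0.52,-0.5,0,0,0,1],
  [0,0.69,-0.66,0,0,0,1],
  [0,0.87,-0.81,0,0,0,1],
  [0,1.05,-0.97,0,0,0,1],
  [0,1.23,-1.12,0,0,0,1],
  [0,1.42,-1.27,0,0,0,1],
  [0,1.6,-1.42,0,0,0,1],
  [0,1.79,-1.57,0,0,0,1],
  [0,1.98,-1.71,0,0,0,1],
  [0,2.17,-1.85,0,0,0,1],
])

```text
clock: 12.87
eef_pos: [0.5359, -0.0872, 0.243]
tcp_rot: [2.294, 2.142, 0.004]
ft_force: [10.6, -3.6, -21.2]
opening: 0.0098
finger_force: 31.3
```

```bash
python3 arc.py
```

```text
12.8667 [-0.0311 -0.0008  0.243 ] ang 54.4 r 0.1805 0.0098 [ 10.6  -3.6 -21.2] [-0.71 -1.93  0.01]
```

Radial tension is building (about 24 N outward pull), so I'll ease inward towards the hinge by 2.5 mm and re-check.

>>> play_rows([
  [0,0.04,0.05,0,0,0,1],
  [0,0.08,0.1,0,0,0,1],
  [0,0.12,0.15,0,0,0,1],
  [0,0.15,0.2,0,0,0,1],
  [0,0.15,0.2,0,0,0,1],
])

```text
clock: 13.28
eef_pos: [0.5345, -0.0871, 0.2419]
tcp_rot: [-2.296, -2.143, 0.001]
ft_force: [2.7, -2.2, -6.4]
opening: 0.0102
finger_force: 30.2
```

```bash
python3 arc.py
python3 - <<'E'
from h import *
from station import cams
c=cams.camera('side');cv2.imwrite('pics/e.png',cv2.resize(c['img'][80:300,240:460],(600,600),interpolation=2)[:,:,::-1])
E
```

```text
13.2833 [-0.0325 -0.0008  0.2419] ang 53.8 r 0.1803 0.0102 [ 2.7 -2.2 -6.4] [-0.42 -0.19  0.01]
```

View pics/e.png

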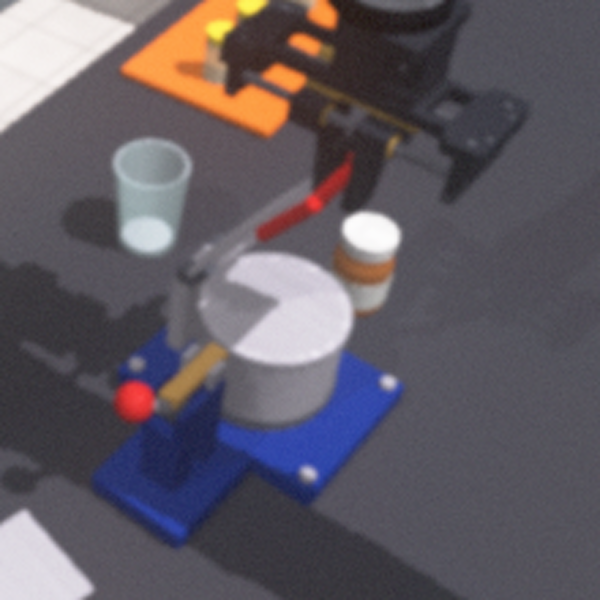

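Run:
```python
import numpy as np
from scipy.optimize import least_squares
P=np.array([[-.1086,.0969],[-.0997,.1533],[-.0727,.2042],[-.0325,.2419]])
r=least_squares(lambda c:np.hypot(*(P-c).T)-.182,[.074,.096]);c=r.x;print(c,r.fun)
d=P[-1]-c;a=np.degrees(np.arctan2(d[1],-d[0]));print(a)
A=np.radians(np.linspace(a,90,49));pts=100*(c+.182*np.c_[-np.cos(A),np.sin(A)])
for i in(0,12,24,36): print(A[i],[(round(float(p[0]-pts[i][0]),2),round(float(pts[i][1]-p[1]),2)) for p in pts[i+1:i+13]])
```

```text
[0.072883   0.09416124] [-0.00049634  0.00043433  0.00049093 -0.00052736]
54.499495163924124
0.9511956312852027 [(0.19, -0.14), (0.39, -0.27), (0.58, -0.4), (0.78, -0.53), (0.98, -0.65), (1.18, -0.77), (1.38, -0.89), (1.58, -1.01), (1.79, -1.13), (2.0, -1.24), (2.2, -1.35), (2.41, -1.45)]
1.1060958051626262 [(0.21, -0.1), (0.42, -0.21), (0.64, -0.3), (0.85, -0.4), (1.07, -0.49), (1.28, -0.58), (1.5, -0.67), (1.72, -0.75), (1.94, -0.84), (2.16, -0.91), (2.38, -0.99), (2.61, -1.06)]
1.2609959790400496 [(0.22, -0.07), (0.45, -0.14), (0.68, -0.2), (0.9, -0.26), (1.13, -0.32), (1.36, -0.38), (1.59, -0.43), (1.82, -0.48), (2.05, -0.53), (2.28, -0.57), (2.51, -0.61), (2.74, -0.65)]
1.415896152917473 [(0.23, -0.03), (0.47, -0.07), (0.7, -0.1), (0.93, -0.12), (1.17, -0.14), (1.4, -0.16), (1.63, -0.18), (1.87, -0.19), (2.1, -0.2), (2.34, -0.21), (2.57, -0.22), (2.81, -0.22)]
```

>>> play_rows([
  [0,0.19,-0.13,0,0,0,1],
  [0,0.39,-0.25,0,0,0,1],
  [0,0.58,-0.37,0,0,0,1],
  [0,0.78,-0.49,0,0,0,1],
  [0,0.98,-0.61,0,0,0,1],
  [0,1.18,-0.73,0,0,0,1],
  [0,1.38,-0.85,0,0,0,1],
  [0,1.58,-0.97,0,0,0,1],
  [0,1.79,-1.08,0,0,0,1],
  [0,2.0,-1.19,0,0,0,1],
  [0,2.2,-1.3,0,0,0,1],
  [0,2.41,-1.4,0,0,0,1],
])

```text
clock: 14.33
eef_pos: [0.5592, -0.0888, 0.2559]
tcp_rot: [-2.296, -2.143, 0.0]
ft_force: [2.0, -1.8, -9.0]
opening: 0.0096
finger_force: 30.4
```

```bash
python3 arc.py
```

```text
14.3333 [-0.0078 -0.0008  0.2559] ang 62.9 r 0.1794 0.0096 [ 2.  -1.8 -9. ] [-0.36  0.   -0.  ]
```

>>> play_rows([
  [0,0.21,-0.1,0,0,0,1],
  [0,0.42,-0.2,0,0,0,1],
  [0,0.64,-0.29,0,0,0,1],
  [0,0.85,-0.38,0,0,0,1],
  [0,1.07,-0.46,0,0,0,1],
  [0,1.28,-0.54,0,0,0,1],
  [0,1.5,-0.63,0,0,0,1],
  [0,1.72,-0.7,0,0,0,1],
  [0,1.94,-0.78,0,0,0,1],
  [0,2.16,-0.85,0,0,0,1],
  [0,2.38,-0.92,0,0,0,1],
  [0,2.61,-0.98,0,0,0,1],
])

```text
clock: 15.33
eef_pos: [0.5849, -0.0905, 0.2656]
tcp_rot: [-2.296, -2.143, 0.001]
ft_force: [2.3, -1.7, -13.3]
opening: 0.0092
finger_force: 30.7
```

```bash
python3 arc.py
```

```text
15.3333 [ 0.018  -0.0008  0.2656] ang 71.7 r 0.1783 0.0092 [  2.3  -1.7 -13.3] [-0.4   0.01  0.01]
```

```bash
python3 - <<'E'
import numpy as np
from scipy.optimize import least_squares
P=np.array([[-.1086,.0969],[-.1064,.1255],[-.0997,.1533],[-.0727,.2042],[-.0325,.2419],[-.0078,.2559],[.018,.2656]])
for f in(0,1):
    r=least_squares(lambda c:np.hypot(*(P-c[:2]).T)-(c[2] if f else .182),[.074,.096,.182]);print(r.x,r.fun.round(4))
    c=r.x;R=c[2] if f else .182;print('top z',c[1]+R,'ang',np.degrees(np.arctan2(P[-1,1]-c[1],c[0]-P[-1,0])))
E
python3 - <<'E'
from h import *
from station import cams
for n in('side','top'):
    c=cams.camera(n);print(n,[(b[0],b[1].round(1)) for b in blobs(c['img'])]);np.savez(n+'1.npz',**c)
    print([cv2.projectPoints(k2w(x,y,z)[None],c['rvec'],c['tvec'],c['intrinsics'],None)[0].ravel().round(1) for x,y,z in((.018,.042,.2843),(.018,.042,.2883))])
im=np.hstack([np.load(n+'1.npz')['img'][80:300,220:440] for n in('side','top')]);cv2.imwrite('pics/f.png',cv2.resize(im,(800,400),interpolation=2)[:,:,::-1])
E
```

```text
[0.07245361 0.09279472 0.182     ] [-0.0009 -0.0002  0.0005  0.001   0.0003 -0.0002 -0.0008]
top z 0.2747947158323141 ang 72.50955757041919
[0.06514376 0.0982902  0.17374389] [ 0.     -0.0001  0.      0.0001 -0.0001 -0.0001  0.0001]
top z 0.272034095410878 ang 74.26347728105873
side [(array([324, 118,  23,  30, 141], dtype=int32), array([336.3, 129.5])), (array([283, 220,  13,  14, 144], dtype=int32), array([288.9, 226.9]))]
[array([332.8, 133.2]), array([333. , 131.5])]
top [(array([327, 210,  21,  11, 112], dtype=int32), array([336.3, 216.1])), (array([247, 222,  13,  13, 130], dtype=int32), array([253.3, 227.8]))]
[array([332.1, 218.1]), array([332.4, 217.8])]
```

View pics/f.png

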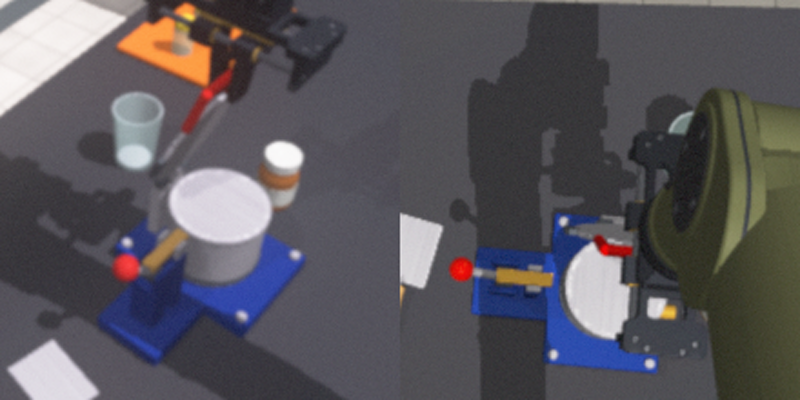

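Side view: the lid stands near 72°, the bar corner near (346,120) full-frame. Top view: the bar is at row ~217, matching the x expected from the TCP. The grasp at shut gives upright at TCP ≈ (0.640, −0.094). Two more gentle stages with the rise eased.

>>> play_rows([
  [0,0.22,-0.05,0,0,0,1],
  [0,0.45,-0.1,0,0,0,1],
  [0,0.68,-0.15,0,0,0,1],
  [0,0.9,-0.2,0,0,0,1],
  [0,1.13,-0.24,0,0,0,1],
  [0,1.36,-0.28,0,0,0,1],
  [0,1.59,-0.32,0,0,0,1],
  [0,1.82,-0.36,0,0,0,1],
  [0,2.05,-0.4,0,0,0,1],
  [0,2.28,-0.43,0,0,0,1],
  [0,2.51,-0.46,0,0,0,1],
  [0,2.74,-0.48,0,0,0,1],
])

```text
clock: 16.43
eef_pos: [0.6128, -0.0925, 0.2712]
tcp_rot: [2.297, 2.143, 0.001]
ft_force: [-0.8, -1.0, -4.5]
opening: 0.0089
finger_force: 30.1
```

```bash
python3 arc.py; python3 -c "
from h import *
from station import bot
s=bot.observe();print(inc(s,np.array([.6402,-.0943,s['eef_pos'][2]])))"
```

```text
16.4333 [ 0.046  -0.0009  0.2712] ang 80.9 r 0.1771 0.0089 [-0.8 -1.  -4.5] [-0.23  0.49 -0.05]
[1.000e-02 2.746e+00 2.000e-03 0.000e+00 0.000e+00 0.000e+00]
```

>>> play_rows([
  [0,0.24,-0.03,0,0,0,1],
  [0,0.48,-0.06,0,0,0,1],
  [0,0.72,-0.08,0,0,0,1],
  [0,0.96,-0.1,0,0,0,1],
  [0,1.2,-0.11,0,0,0,1],
  [0,1.44,-0.12,0,0,0,1],
  [0,1.68,-0.13,0,0,0,1],
  [0,1.92,-0.14,0,0,0,1],
  [0,2.15,-0.14,0,0,0,1],
  [0,2.35,-0.15,0,0,0,1],
  [0,2.55,-0.15,0,0,0,1],
  [0,2.7,-0.15,0,0,0,1],
])

```text
clock: 17.43
eef_pos: [0.6398, -0.0944, 0.2723]
tcp_rot: [2.297, 2.143, 0.001]
ft_force: [-1.4, -0.9, -0.5]
opening: 0.0088
finger_force: 29.7
```

>>> play_rows([
  [0,0,0,0,0,0,1],
  [0,0,0,0,0,0,1],
  [0,0,0,0,0,0,1],
  [0,0,0,0,0,0,1],
])

```text
clock: 17.77
eef_pos: [0.6395, -0.0943, 0.2723]
tcp_rot: [2.297, 2.143, 0.0]
ft_force: [-0.4, -1.1, -1.5]
opening: 0.0089
finger_force: 29.8
```

```bash
python3 arc.py
python3 - <<'E'
from h import *
from station import cams,bot
print(bot.observe()['eef_pos'])
for n in('side','top'):
    c=cams.camera(n);np.savez(n+'2.npz',**c);print(n,[(b[0],b[1].round(1)) for b in blobs(c['img'])])
    for p in((.074,.042,.297),(.074,.042,.258),(.074,.04,.115)): print(p,cv2.projectPoints(k2w(*p)[None],c['rvec'],c['tvec'],c['intrinsics'],None)[0].ravel().round(1))
im=np.hstack([np.load(n+'2.npz')['img'][80:260,240:420] for n in('side','top')]);cv2.imwrite('pics/g.png',cv2.resize(im,(800,400),interpolation=2)[:,:,::-1])
E
```

```text
17.7667 [ 0.0727 -0.0009  0.2723] ang 89.6 r 0.176 0.0089 [-0.4 -1.1 -1.5] [-0.14  0.38  0.01]
[ 0.63946417 -0.0943409   0.27226561]
side [(array([306, 104,  17,  36, 167], dtype=int32), array([312.5, 117.7])), (array([331, 104,   5,  18,  31], dtype=int32), array([333.3, 113.9])), (array([283, 220,  13,  14, 143], dtype=int32), array([288.8, 226.8]))]
(0.074, 0.042, 0.297) [308.9 115.2]
(0.074, 0.042, 0.258) [307.3 131.9]
(0.074, 0.04, 0.115) [302.7 183.2]
top [(array([329, 182,  21,  12, 123], dtype=int32), array([337.4, 186.6])), (array([247, 222,  13,  13, 130], dtype=int32), array([253.2, 227.7]))]
(0.074, 0.042, 0.297) [335.4 185.1]
(0.074, 0.042, 0.258) [332.1 189.5]
(0.074, 0.04, 0.115) [323.3 202.2]
```

View pics/g.png

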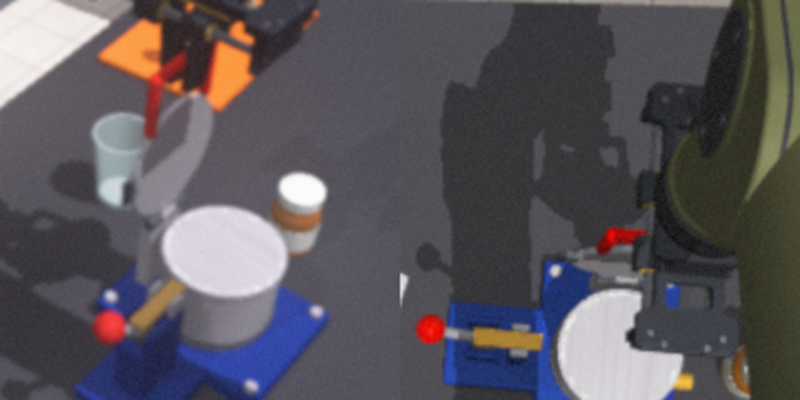

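Run:
```python
from h import *
def bar(T,cols,r0,r1,z):
    im=T['img'].astype(float);w=np.clip(im[...,0]-im[...,1:3].max(2)-20,0,None);ys=np.arange(r0,r1)
    for x in cols:
        ww=w[r0:r1,x];y=(ww*ys).sum()/max(ww.sum(),1);print(x,round(y,2),round(ww.sum()),(w2k(onz(T,(x,y),z))*1000).round(1))
bar(np.load('top0.npz'),(326,334,342,350),281,297,.115)
bar(np.load('top2.npz'),range(334,350,2),176,194,.297)
S=np.load('side2.npz');im=S['img'].astype(float);w=np.clip(im[...,0]-im[...,1:3].max(2)-20,0,None)
# side: leg centreline, intersect each ray with plane kettle y=+.042
for r in range(116,140,4):
    xs=np.arange(300,318);ww=w[r,300:318];u=(ww*xs).sum()/ww.sum();o,d=ray(S,(u,r));n=np.array([-np.sin(PSI),np.cos(PSI),0]);p0=k2w(0,.042,0);P=o+d*((p0-o)@n)/(d@n);print(r,round(u,2),round(ww.sum()),(w2k(P)*1000).round(1))
```

```text
326 287.31 1084 [-108.3   20.9  115. ]
334 288.16 1095 [-108.6    3.8  115. ]
342 288.86 1067 [-108.5  -13.3  115. ]
350 289.57 1046 [-108.4  -30.3  115. ]
334 186.57 1400 [ 71.2  44.3 297. ]
336 185.81 1175 [ 72.8  40.9 297. ]
338 185.3 810 [ 74.   37.6 297. ]
340 185.47 771 [ 74.1  34.1 297. ]
342 185.71 755 [ 73.9  30.6 297. ]
344 185.64 699 [ 74.4  27.2 297. ]
346 184.57 343 [ 76.6  23.9 297. ]
348 184.1 217 [ 77.7  20.5 297. ]
116 310.23 1203 [ 70.9  42.  296.6]
120 311.28 746 [ 67.7  42.  289.2]
124 309.05 498 [ 71.8  42.  277.9]
128 308.23 412 [ 72.7  42.  268. ]
132 307.77 324 [ 72.9  42.  258.4]
136 307.38 301 [ 72.8  42.  248.6]
```

The bar measures x ≈ 74.0 mm at z 297 (hinge x is 74) and the leg is vertical. Wrist force is about 2 N, the grip about 30 N, and the bystanders have not moved. Handing in.

```bash
python3 -c "
from station import bot
print(bot.job_done())"
```

```text
the job is handed in; nothing more can be done
None
```

I flipped the cam lever fully over to its stop, then swung the lid up to upright (about 90°) and handed in at about 18 s with the bar still gripped; the beaker, jar and spatula were not touched.

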